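Square a sawn rock sample into the corner of the measuring stage and hold it

TASK

Pull the specimen drawer out to its stop, then take the banded, sawn rock block out of it and leave the rough grey rock in the drawer. Set the block flat on the aluminium measuring stage, long side along the far orange fence, and press it into the corner so that it bears on both orange fences at once; finish while still gripping it and pressing it there, do not let go. Leave the jar, the brass chart weight and the brush where they are.

Things in the scene. Friction and masses are not known exactly. Their poses are not given: they have to be found in the camera images.
- cabinet_drawer0 (a joint): how far the drawer of the low grey cabinet is out, m: 0 shut, 0.1576 at its stop (fully out); it starts shut or up to 0.02 ajar. It slides straight out along the cabinet's own -x (towards the robot), about 1 N of friction, and stays where left. Wooden front 274 mm wide, 68 mm high, 15 mm thick
- cabinet_drawer0_handle (a point): middle of the drawer's steel bar handle: level round bar 11 mm thick, 120 mm long along the cabinet's y, axis 35 mm in front of the drawer front and 38 mm below the cabinet's top; 29 mm gap between bar and front; held by two posts 51 mm either side of its middle. Axes as the cabinet (pulls out along -x)
- cabinet: fixed grey cabinet, 230 mm deep (x), 280 wide (y), 95 high; origin under its centre, x axis from its front to its back. Drawer inside: 238 mm wide, floor 22 mm above the table; side walls reach 73 mm and the wooden front 83 mm above the table. Fully out, 152 mm of it lie open from front to cabinet edge; its things stand near the middle of that length, one left, one right
- block_center (a point): centre (half-way up) of the loose banded cream and brown sawn rock block with a red dot on top, a right-angled block 40 mm (its x) by 60 mm (its y) by 50 mm high (z), 0.2 to 0.4 kg, standing on the drawer floor, 25 mm from centre to underside; its position left or right in the drawer varies
- nodule_center (a point): centre of the other thing in the drawer, a rough grey rock about 50 by 55 mm and 34 mm high; stays in the drawer
- stage: fixed aluminium measuring stage plate, 160 by 160 by 12 mm, turned by some angle on the table; origin under its centre; its x axis points to the far fence, its side fence is at -y. Two orange fences 14 mm thick stand 12 mm above the plate's face, square to each other. Plate and fences are smooth and slippery (friction about 0.2)
- corner (a point): inner corner where the two fence faces meet, at the level of the plate's upper face (12 mm above the table), axes as the stage. The block's room is at negative x and positive y from here; pressed home with its long side on the far fence, the block's centre is at x = -20 mm, y = +30 mm, z = +25 mm from here
- fence_far: far orange fence, fixed: its working face is the stage-frame plane x = corner, facing -x, 110 mm long from the corner towards +y
- fence_side: side orange fence, fixed: its working face is the stage-frame plane y = corner, facing +y, 110 mm long from the corner towards -x
- block: the same rock block, origin in the middle of its underside
- jar_center (a point): centre of an amber glass jar with white lid, 52 mm across, 75 mm high, loose; leave alone
- weight_center (a point): centre of a brass chart weight, 60 mm across, 46 mm high, loose; leave alone
- brush: loose hand brush lying on the table left of the drawer (+y), about 200 mm long along its x, 25 mm high, origin at its middle underneath; leave alone
Things that resemble listed ones, but are neither listed nor needed, are in the scene too. Of the things that look like the stage, take the one that is farthest to the robot's left at the start.

How it is judged:
By the outcome, as a careful person would: the job done as asked, in the order asked, and still so for the second after the job is handed in, while the arm keeps its last pose, push and grip.
It also fails if it takes over 61 s, if anything falls off the work surface, if the arm or the gripper's body presses on something with over 40 N, if the wrist force passes 120 N, or if a joint passes its speed limit or range.

ROBOT

A 6-joint arm with a two-finger parallel gripper is mounted at the origin on the work surface. World frame = base frame: x ahead of the robot, y to its left, z up, the work surface at z = 0. Lengths are in m, angles in degrees, forces in N, time in s.
With the tool pointing down it reaches from about 0.375 to 0.9 m from the base axis. Payload 3.1 kg.
Tool frame: the origin (TCP) lies on the centre line of the jaws, within the pads' length; the fingertips stand 8 mm ahead of it and the grasp point (between the pads) lies 11 mm behind it; z points along the fingers, y is the direction in which the jaws open and shut (so a half turn about z gives the same grasp; the last joint's range is limited). The gripper opens to 87 mm and grips with 3 to 60 N. Pads are 19 mm wide; open, the fingers measure 117 mm over their backs; the gripper's body (75 mm by 190 mm) begins 51 mm behind the grasp point.
Start: joints at [-10.227, 30.224, 82.088, -0, 67.689, -10.227], TCP at [0.625, 0, 0.231] pointing down, gripper open.
Joint ranges: [-176.69, 176.69], [-43.24, 126.21], [12.49, 139.97], [-82, 262], [0, 151.66], [-163.58, 163.58]. Speed limits (degrees/s): [159.86, 159.86, 180, 180, 180, 180].

INTERFACE

Orientations are given as a 3x3 rotation matrix whose columns are the frame's x, y, z axes.
In Python, from rig import * gives the robot as it stands. The module is installed in compiled form; this text tells all that it offers.
- The arm moves only by the tool arm_command, never from a script. Its argument "commands" is a list of rows, each an object with "translation": the shift along the tool's x, y, z scaled (see below), a list of three; "dr": the turn, a rotation vector about the tool's x, y, z scaled (see below), a list of three; "jaw": the closure, from 0 (fully open) to 1 (shut). In form: [{"translation": [x, y, z], "dr": [ax, ay, az], "jaw": jaw}, ...]. A call has 1 to 12 rows; each row shifts and turns the commanded pose from where the row before left it, along the tool's axes as they then stand; what a row does not reach is not made up. The controller multiplies each number of a shift by 25 mm and each number of a turn by 6 degrees. A row lasts 1/12 s, in which the tool goes at most 41.7 mm and 7.16 degrees, less where a joint would pass 70% of its speed; a pose out of reach is approached as far as the arm can. A call with a number of a shift or a turn outside -1 to 1 is refused whole. A call with a gripper value outside its range is refused whole. The fingers move at their own pace and stop on an object; the grip force is fixed at half the most. Time passes only in rows, so rows that do not move let the fingers close. It gives the time, the measured TCP pose, the force and the opening at its end, in the units of the state.
- read_state(): the state, without advancing time (a new reading comes with each control period).
- capture(name): name is "scene" or "side" or "wrist"; returns (picture, depth): 384x512x3 uint8, red, green, blue; 384x512 float32, m along the optical axis (not along the pixel's ray), 0 where there is no reading.
- camera_model(name): a dict with "intrinsics" (3x3 intrinsics, pixels), "pose" (4x4, takes a point from camera to world coordinates); the wrist camera has in their place "mount" (4x4, takes a point from camera to tool coordinates, whose origin is the TCP and whose axes are the flange's). Camera axes: x right, y down, z forward; pixel columns grow to the right and rows downward; lengths in m; the calibration is good to about 2 mm. A picture is of the moment at which its call begins: read the wrist's pose just before it. camera_model takes no time and is no camera call.
- hand_in(): hands the job in, once; it reports no verdict.
The state is a dict: "time_s": time; "joint_positions": joint angles; "qvel": joint speeds; "tau": joint torques, N m; "position": TCP position; "tcp_rot": TCP orientation; "force": force on the tool from outside, world axes, zero at the start; "moment": the same for the moment, N m; "opening": opening from 0.0 (shut) to 1.0 (fully open).
Only numpy, scipy, OpenCV 4.12 (cv2) and the standard library are available. Lean on these libraries where they do the work, as an engineer would, in place of code of your own. Each camera call takes 0.05 s, during which the arm holds its last target.

## Working session

There is one attempt and no reset: what is moved stays moved. The work goes in short steps, Python scripts to look and compute and a tool call to move; the robot and the scene stay as the last step left them, time stands still between calls to the robot, and variables do not carry over. Pictures are saved under pics/ and viewed, and the job is handed in when it is done.

Besides the shell and the picture viewer there is one more tool, called after "Emit:" by a JSON object that holds its "method" and its "body", one argument or row to a line. arm_command: Moves the arm, as the interface text tells. Its arguments: {"type":"object","properties":{"commands":{"type":"array"}},"required":["commands"]}

```bash
mkdir -p pics; python3 - <<'E'
from rig import *
import numpy as np, cv2
s=read_state(); print(s)
for n in ["scene","side","wrist"]:
    p,d=capture(n); cv2.imwrite(f"pics/{n}0.png",cv2.resize(p[:,:,::-1],(768,576))); np.savez(f"{n}0.npz",p=p,d=d)
    print(n,camera_model(n))
E
```

```text
{'time_s': 0.0, 'joint_positions': array([-1.02275956e+01,  3.02790641e+01,  8.21560248e+01, -1.22108160e-03,
        6.76887506e+01, -1.02265938e+01]), 'qvel': array([ 0.05986531, -0.12751554,  0.05118689, -0.12435123, -0.08809133,
       -0.05288184]), 'tau': array([-5.45745443e-04, -4.40045428e+01, -1.76593530e+01,  6.32597599e-02,
        5.83207863e-02, -1.53719384e-04]), 'position': array([6.24288462e-01, 1.48623141e-04, 2.29572569e-01]), 'tcp_rot': array([[ 9.76084351e-06,  9.99997730e-01, -2.13056187e-03],
       [ 9.99999934e-01, -8.98454335e-06,  3.64373318e-04],
       [ 3.64353349e-04, -2.13056529e-03, -9.99997664e-01]]), 'force': array([-0.04128101,  0.45228344, -0.02713963]), 'moment': array([ 0.04009821, -0.00621628,  0.01479617]), 'opening': 1.0020008899669828}
scene {'intrinsics': array([[365.03044798,   0.        , 257.25249565],
       [  0.        , 365.03044798, 193.26948948],
       [  0.        ,   0.        ,   1.        ]]), 'pose': array([[ 0.48502201,  0.62988898, -0.6066247 ,  1.17041137],
       [ 0.874335  , -0.33573284,  0.35045937, -0.39947427],
      
[... 373 characters left out ...]
44298231,  0.57219031, -0.69019194,  1.00941998],
       [ 0.01449455, -0.76517631, -0.64365762,  1.04280663],
       [ 0.        ,  0.        ,  0.        ,  1.        ]])}
wrist {'intrinsics': array([[280.69854403,   0.        , 255.1029654 ],
       [  0.        , 280.69854403, 194.41775754],
       [  0.        ,   0.        ,   1.        ]]), 'mount': array([[-4.78599356e-04, -9.55682163e-01, -2.94400026e-01,
         8.10038820e-02],
       [ 9.99999815e-01, -3.46988560e-04, -4.99281511e-04,
         3.77711189e-05],
       [ 3.75000993e-04, -2.94400210e-01,  9.55682152e-01,
        -1.52126325e-01],
       [ 0.00000000e+00,  0.00000000e+00,  0.00000000e+00,
         1.00000000e+00]])}
```

View pics/scene0.png

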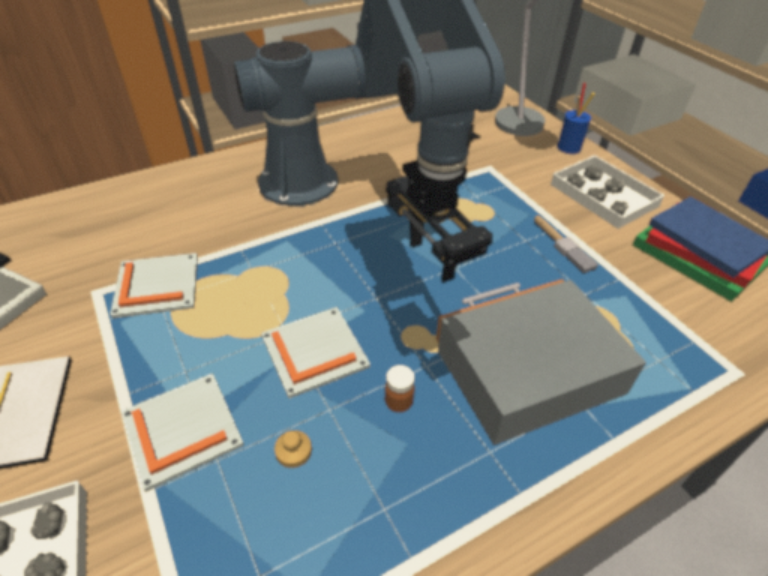

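View pics/side0.png

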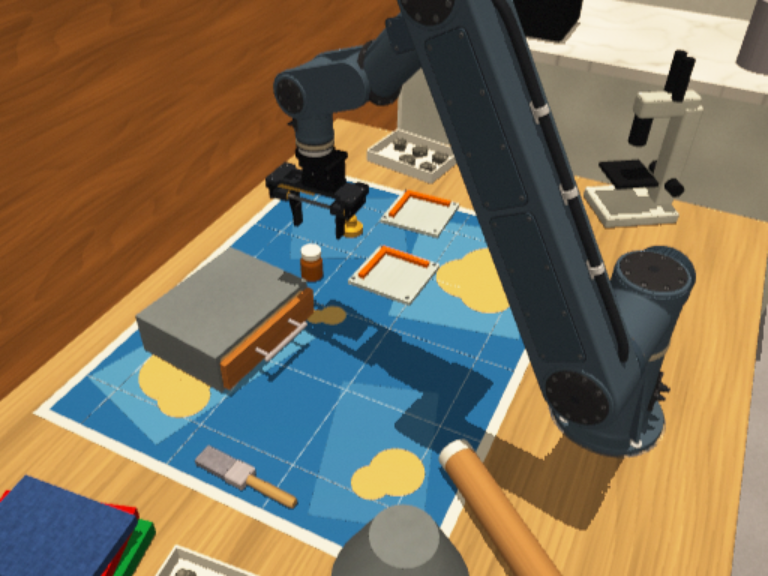

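View pics/wrist0.png

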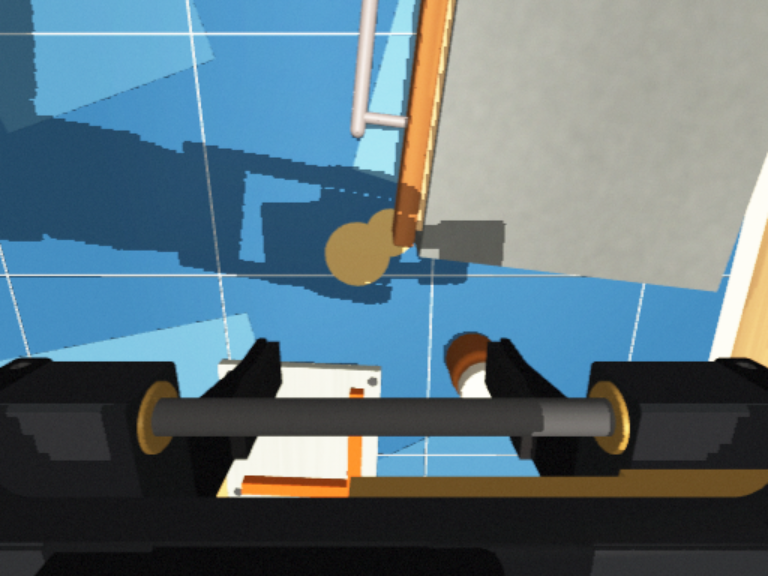

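The scene picture shows three stages. The leftmost (+y) is the one at scene (315,350), beside the jar at (400,390). The cabinet is at (540,350), with its handle at (490,295). The brush is at (565,243) and the brass weight at (293,447). Next I measure.

```bash
cat > h.py <<'E'
from rig import *
import numpy as np, cv2
def pts(name,d,T=None):
    m=camera_model(name);K=m["intrinsics"]
    if T is None: T=m["pose"]
    v,u=np.mgrid[0:384,0:512]
    P=np.stack([(u-K[0,2])/K[0,0]*d,(v-K[1,2])/K[1,1]*d,d],-1)
    return P@T[:3,:3].T+T[:3,3]
def wristT(s):
    T=np.eye(4);T[:3,:3]=s["tcp_rot"];T[:3,3]=s["position"]
    return T@camera_model("wrist")["mount"]
def rect(P):
    r=cv2.minAreaRect((P[:,:2]*1000).astype(np.float32)); return r, cv2.boxPoints(r).round(1).tolist()
E
python3 - <<'E'
from h import *
s=read_state()
for n in ["scene","side","wrist"]:
    z=np.load(f"{n}0.npz");p=z["p"].astype(int);d=z["d"]
    W=pts(n,d,wristT(s) if n=="wrist" else None)
    ok=d>0
    hsv=cv2.cvtColor(z["p"],cv2.COLOR_RGB2HSV)
    H,S,V=[hsv[...,i].astype(int) for i in range(3)]
    inb=ok&(W[...,0]>.3)&(W[...,0]<1.1)&(abs(W[...,1])<.6)
    tab=inb&(abs(W[...,2])<.01); print(n,"table z med",np.median(W[tab][:,2]))
    def comps(m,name,mn=60):
        k,l,st,c=cv2.connectedComponentsWithStats(m.astype(np.uint8))
        for i in range(1,k):
            if st[i,4]>mn:
                P=W[l==i]; print(" ",name,st[i,4],"px",c[i].round(),"mean",P.mean(0).round(4),"zr",np.percentile(P[:,2],[5,50,95]).round(4),rect(P)[0])
    comps(inb&(S<40)&(W[...,2]>.085)&(W[...,2]<.105),"cab",300)
    comps(inb&(S<60)&(V>120)&(W[...,2]>.006)&(W[...,2]<.018),"plate",200)
    comps(inb&(H<14)&(S>180)&(W[...,2]>.017)&(W[...,2]<.03),"fence")
    comps(inb&(H<20)&(S>100)&(W[...,2]>.03)&(W[...,2]<.09),"wood/jar")
    comps(inb&(S<60)&(V>120)&(W[...,2]>.045)&(W[...,2]<.07),"bar",20)
E
```

```text
scene table z med 0.0003045730369339861
  cab 7029 px [360. 231.] mean [0.7851 0.1338 0.0945] zr [0.092  0.0947 0.0969] ((776.0254516601562, 143.36337280273438), (282.5422668457031, 216.55104064941406), 83.105712890625)
  plate 2041 px [210. 232.] mean [ 0.5418 -0.1881  0.0117] zr [0.0092 0.0118 0.0143] ((541.49658203125, -190.72618103027344), (160.76881408691406, 163.4797821044922), 87.17420959472656)
  plate 2975 px [122. 284.] mean [ 0.5905 -0.4522  0.0127] zr [0.01   0.0127 0.0153] ((589.7365112304688, -455.529541015625), (162.52304077148438, 160.14743041992188), 1.2190977334976196)
  wood/jar 98 px [339. 197.] mean [0.6561 0.1719 0.082 ] zr [0.0795 0.082  0.0844] ((657.3096923828125, 178.8482666015625), (224.42933654785156, 8.607394218444824), 83.05787658691406)
  wood/jar 127 px [266. 264.] mean [ 0.7305 -0.1148  0.0444] zr [0.0319 0.0456 0.055 ] ((727.6550903320312, -113.3179931640625), (42.359867095947266, 19.762693405151367), 55.39987564086914)
  wood/jar 121 px [194. 293.] mean [ 0.7192 -0.306   0.0445] zr [0.0387 0.0453 0.0478] ((718.1007690429688, -306.1136474609375), (28
[... 3121 characters left out ...]
0.6495 0.107  0.0771] zr [0.0588 0.0802 0.0817] ((651.366943359375, 105.88238525390625), (168.51034545898438, 20.21688461303711), 83.0955810546875)
  wood/jar 346 px [311. 241.] mean [ 0.6982 -0.0876  0.0431] zr [0.0317 0.0445 0.052 ] ((697.5059814453125, -92.91206359863281), (46.785316467285156, 16.87987518310547), 56.32260513305664)
  bar 1116 px [245.  51.] mean [0.6136 0.1374 0.0593] zr [0.0569 0.0594 0.0612] ((613.8151245117188, 142.47341918945312), (41.218509674072266, 81.90986633300781), 11.66671371459961)
  bar 96 px [313. 249.] mean [ 0.6971 -0.088   0.0645] zr [0.0597 0.0644 0.0694] ((695.7815551757812, -91.50627136230469), (32.58111572265625, 7.343851089477539), 53.12532424926758)
```

The stage sits at about (0.541, -0.19) with almost no yaw. The cabinet yaw is about -6.9° and the handle is near (0.614, 0.163). I'll turn to match the cabinet and look closer.

Emit:
{"method": "arm_command", "body": {
  "commands": [
    {"translation": [0.9,-0.4,0],"dr": [0,0,0.29],"jaw": 0.0},
    {"translation": [0.9,-0.4,0],"dr": [0,0,0.29],"jaw": 0.0},
    {"translation": [0.9,-0.4,0],"dr": [0,0,0.29],"jaw": 0.0},
    {"translation": [0.9,-0.4,0],"dr": [0,0,0.28],"jaw": 0.0},
    {"translation": [0,0,0],"dr": [0,0,0],"jaw": 0.4},
    {"translation": [0,0,0],"dr": [0,0,0],"jaw": 0.6}
  ]
}}

```text
time_s: 0.65
position: [0.5885, 0.0928, 0.2304]
tcp_rot: [[0.117, 0.993, -0.001], [0.993, -0.117, -0.0], [-0.0, -0.001, -1.0]]
force: [-0.8, -0.2, 0.6]
opening: 0.919
```

```bash
python3 - <<'E'
from h import *
s=read_state();print(s["time_s"],s["position"],s["tcp_rot"].round(4).tolist(),s["opening"])
p,d=capture("wrist");cv2.imwrite("pics/w1.png",cv2.resize(p[:,:,::-1],(768,576)));np.savez("w1.npz",p=p,d=d)
W=pts("wrist",d,wristT(s));hsv=cv2.cvtColor(p,cv2.COLOR_RGB2HSV);S=hsv[...,1];V=hsv[...,2]
Z=W[...,2]
m=(d>0)&(S<70)&(V>100)&(Z>.045)&(Z<.075)&(W[...,0]>.5)
k,l,st,c=cv2.connectedComponentsWithStats(m.astype(np.uint8))
for i in range(1,k):
    if st[i,4]>100:
        P=W[l==i];print(st[i],P.mean(0),rect(P),np.percentile(P[:,2],[2,98]))
m=(d>0)&(S<40)&(Z>.085)&(Z<.1); print("cab",rect(W[m]),np.median(Z[m]))
m=(d>0)&(hsv[...,0]<20)&(S>100)&(Z>.075)&(Z<.09); print("wood",rect(W[m]),np.median(Z[m]))
E
```

```text
0.65 [0.58849075 0.0927726  0.2303549 ] [[0.1174, 0.9931, -0.0006], [0.9931, -0.1174, -0.0003], [-0.0004, -0.0006, -1.0]] 0.9189909634897184
[ 265   51   39  122 1534] [0.61829749 0.16770494 0.05905461] (((627.1159057617188, 161.9814453125), (129.61361694335938, 39.953914642333984), 82.92803955078125), [[599.2999877929688, 100.0999984741211], [639.0, 95.19999694824219], [654.9000244140625, 223.8000030517578], [615.2999877929688, 228.8000030517578]]) [0.05574434 0.06155821]
cab (((770.7628173828125, 125.28305053710938), (241.11993408203125, 215.67543029785156), 83.285888671875), [[649.5999755859375, 18.200000762939453], [863.7999877929688, -7.099999904632568], [892.0, 232.39999389648438], [677.7999877929688, 257.6000061035156]]) 0.09293219293197635
wood (((653.1390991210938, 142.83465576171875), (240.34457397460938, 15.521297454833984), 83.19295501708984), [[631.2000122070312, 24.399999618530273], [646.5999755859375, 22.600000381469727], [675.0999755859375, 261.20001220703125], [659.7000122070312, 263.1000061035156]]) 0.08032447922500657
```

View pics/w1.png

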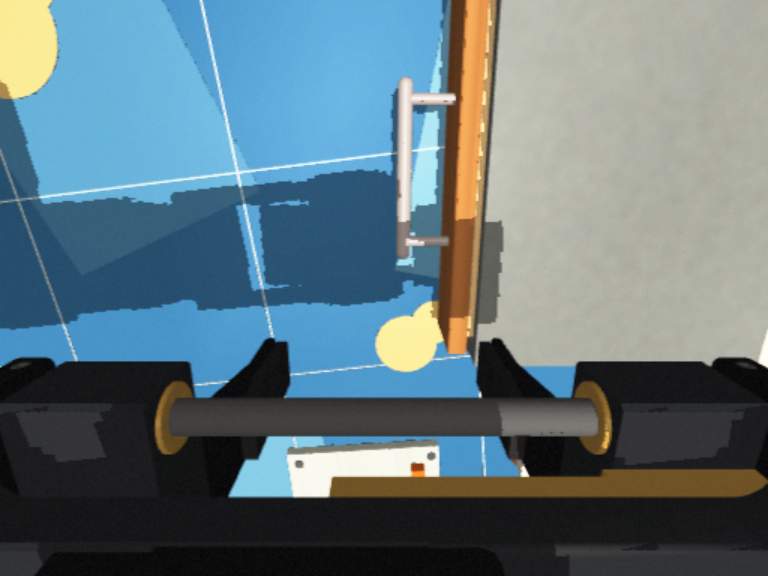

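The drawer handle runs from wrist pixel (405,85) to (403,250). Its axis middle is at (0.613, 0.164), 35 mm in front of the wood front as specified. The bar top is at z≈0.0616 against 0.0625 expected. Moving above it.

Emit:
{"method": "arm_command", "body": {
  "commands": [
    {"translation": [0.98,0.21,0.4],"dr": [0,0,0],"jaw": 0.69},
    {"translation": [0.98,0.21,0.9],"dr": [0,0,0],"jaw": 0.69},
    {"translation": [0.98,0.21,0.9],"dr": [0,0,0],"jaw": 0.69},
    {"translation": [0,0,0.9],"dr": [0,0,0],"jaw": 0.69},
    {"translation": [0,0,0.9],"dr": [0,0,0],"jaw": 0.69},
    {"translation": [0,0,0.9],"dr": [0,0,0],"jaw": 0.69},
    {"translation": [0,0,0],"dr": [0,0,0],"jaw": 0.69},
    {"translation": [0,0,0],"dr": [0,0,0],"jaw": 0.69}
  ]
}}

```text
time_s: 1.37
position: [0.6133, 0.1616, 0.1067]
tcp_rot: [[0.121, 0.993, -0.003], [0.993, -0.121, -0.001], [-0.001, -0.003, -1.0]]
force: [1.1, -0.1, 0.2]
opening: 0.335
```

```bash
python3 - <<'E'
from h import *
s=read_state();print(s["time_s"],s["position"],s["opening"])
p,d=capture("side");q=p[130:290,100:300];cv2.imwrite("pics/s1.png",cv2.resize(q[:,:,::-1],(750,600)))
E
```

```text
1.3667 [0.6132691  0.16161822 0.10674597] 0.33481893381570227
```

View pics/s1.png

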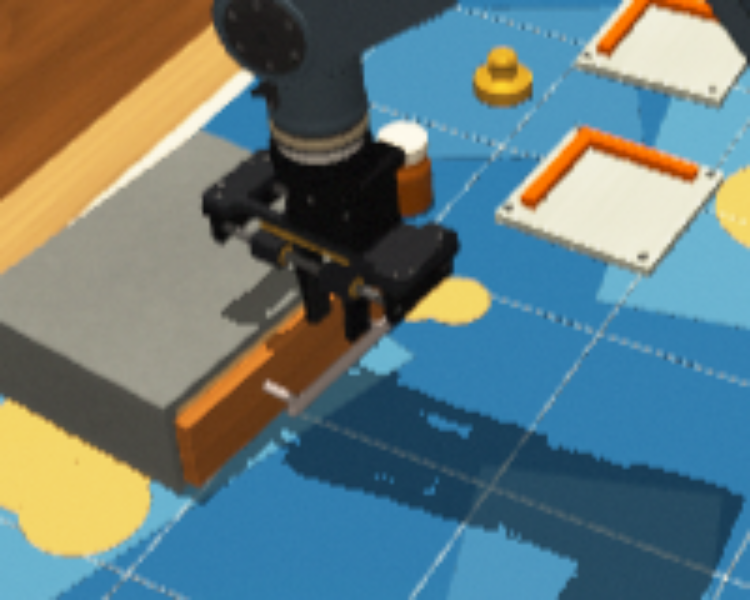

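The side view shows the fingers above the bar, one at (315,290) on the front side and one at (357,315) outside. Descend and grip.

Emit:
{"method": "arm_command", "body": {
  "commands": [
    {"translation": [0,0,0.55],"dr": [0,0,0],"jaw": 0.69},
    {"translation": [0,0,0.55],"dr": [0,0,0],"jaw": 0.69},
    {"translation": [0,0,0.55],"dr": [0,0,0],"jaw": 0.69},
    {"translation": [0,0,0.5],"dr": [0,0,0],"jaw": 0.69},
    {"translation": [0,0,0],"dr": [0,0,0],"jaw": 0.69},
    {"translation": [0,0,0],"dr": [0,0,0],"jaw": 1.0},
    {"translation": [0,0,0],"dr": [0,0,0],"jaw": 1.0},
    {"translation": [0,0,0],"dr": [0,0,0],"jaw": 1.0}
  ]
}}

```text
time_s: 2.08
position: [0.6144, 0.1628, 0.0555]
tcp_rot: [[0.12, 0.993, 0.002], [0.993, -0.12, 0.0], [0.0, 0.002, -1.0]]
force: [-2.9, 0.2, 1.7]
opening: 0.159
```

Emit:
{"method": "arm_command", "body": {
  "commands": [
    {"translation": [0,0,0],"dr": [0,0,0],"jaw": 1.0},
    {"translation": [0,-0.3,0],"dr": [0,0,0],"jaw": 1.0},
    {"translation": [0,-0.6,0],"dr": [0,0,0],"jaw": 1.0},
    {"translation": [0,-0.8,0],"dr": [0,0,0],"jaw": 1.0},
    {"translation": [0,-0.8,0],"dr": [0,0,0],"jaw": 1.0},
    {"translation": [0,-0.8,0],"dr": [0,0,0],"jaw": 1.0},
    {"translation": [0,-0.8,0],"dr": [0,0,0],"jaw": 1.0},
    {"translation": [0,-0.8,0],"dr": [0,0,0],"jaw": 1.0},
    {"translation": [0,-0.4,0],"dr": [0,0,0],"jaw": 1.0},
    {"translation": [0,-0.3,0],"dr": [0,0,0],"jaw": 1.0},
    {"translation": [0,0,0],"dr": [0,0,0],"jaw": 1.0}
  ]
}}

```text
time_s: 3.0
position: [0.4723, 0.1798, 0.0553]
tcp_rot: [[0.119, 0.993, -0.002], [0.993, -0.119, -0.0], [-0.0, -0.002, -1.0]]
force: [-1.2, -1.1, 7.0]
opening: 0.112
```

Emit:
{"method": "arm_command", "body": {
  "commands": [
    {"translation": [0,-0.2,0],"dr": [0,0,0],"jaw": 1.0},
    {"translation": [0,-0.2,0],"dr": [0,0,0],"jaw": 1.0},
    {"translation": [0,-0.15,0],"dr": [0,0,0],"jaw": 1.0},
    {"translation": [0,0,0],"dr": [0,0,0],"jaw": 1.0}
  ]
}}

```text
time_s: 3.33
position: [0.4607, 0.1812, 0.0553]
tcp_rot: [[0.12, 0.993, 0.001], [0.993, -0.12, -0.0], [0.0, 0.001, -1.0]]
force: [-1.2, -1.7, 9.3]
opening: 0.115
```

Emit:
{"method": "arm_command", "body": {
  "commands": [
    {"translation": [0,-0.15,0],"dr": [0,0,0],"jaw": 1.0},
    {"translation": [0,-0.15,0],"dr": [0,0,0],"jaw": 1.0},
    {"translation": [0,0,0],"dr": [0,0,0],"jaw": 1.0}
  ]
}}

```text
time_s: 3.58
position: [0.4599, 0.1814, 0.0554]
tcp_rot: [[0.119, 0.993, 0.014], [0.993, -0.119, -0.0], [0.001, 0.014, -1.0]]
force: [8.1, -7.7, 0.4]
opening: 0.116
```

The drawer reached its stop: the TCP stalled and the force rose. Relieve, open and rise.

Emit:
{"method": "arm_command", "body": {
  "commands": [
    {"translation": [0,0.2,0],"dr": [0,0,0],"jaw": 0.7},
    {"translation": [0,0,0],"dr": [0,0,0],"jaw": 0.7},
    {"translation": [0,0,0],"dr": [0,0,0],"jaw": 0.7},
    {"translation": [0,0,-0.5],"dr": [0,0,0],"jaw": 0.7},
    {"translation": [0,0,-0.9],"dr": [0,0,0],"jaw": 0.7},
    {"translation": [0,0,-1.0],"dr": [0,0,0],"jaw": 0.7},
    {"translation": [0,0,-1.0],"dr": [0,0,0],"jaw": 0.5},
    {"translation": [0,0.2,-1.0],"dr": [0,0,0],"jaw": 0.0},
    {"translation": [-0.8,0.9,-1.0],"dr": [0,0,0],"jaw": 0.0},
    {"translation": [-0.8,0.9,-1.0],"dr": [0,0,0],"jaw": 0.0},
    {"translation": [-0.8,0.9,-0.5],"dr": [0,0,0],"jaw": 0.0},
    {"translation": [0,0,0],"dr": [0,0,0],"jaw": 0.0}
  ]
}}

```text
time_s: 4.58
position: [0.529, 0.1103, 0.2301]
tcp_rot: [[0.123, 0.992, 0.011], [0.992, -0.123, -0.001], [-0.0, 0.011, -1.0]]
force: [0.9, 0.7, -0.2]
opening: 0.667
```

```bash
python3 - <<'E'
from h import *
s=read_state();print(s["time_s"],s["position"],s["opening"])
for n in ["wrist","scene"]:
    s=read_state()
    p,d=capture(n);cv2.imwrite(f"pics/{n}2.png",cv2.resize(p[:,:,::-1],(768,576)));np.savez(f"{n}2.npz",p=p,d=d,T=wristT(s))
E
```

```text
4.5833 [0.52897777 0.11033551 0.23012436] 0.6669641229728417
```

View pics/wrist2.png

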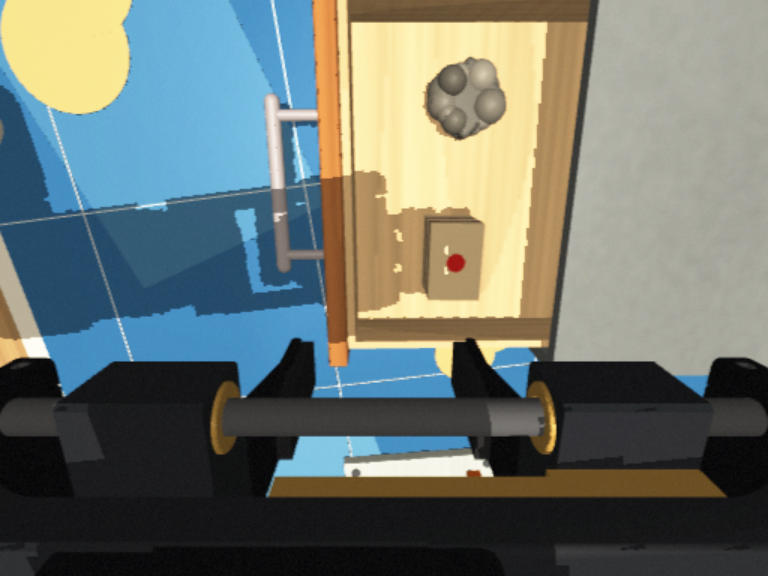

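View pics/scene2.png

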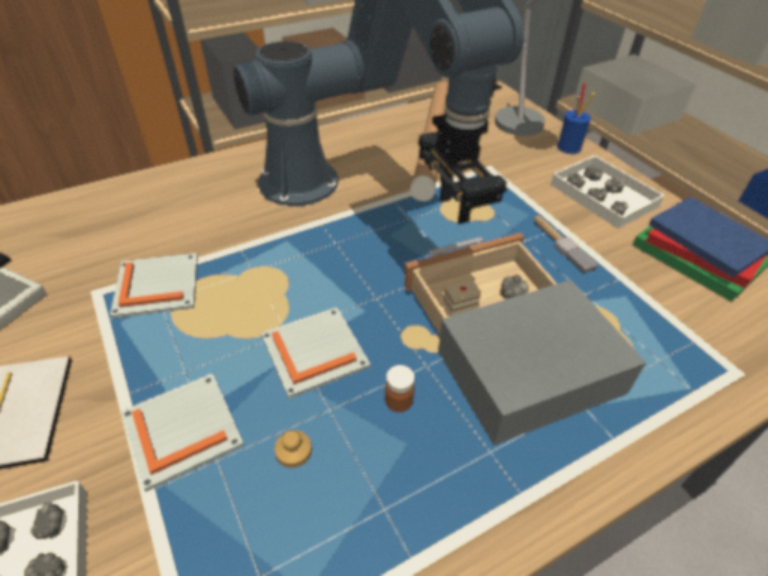

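The wrist picture shows the drawer open, with the block and its red dot at (455,258) and the rough rock at (465,98). Next I measure the block's top face and yaw, the walls, and the stage.

```bash
python3 - <<'E'
from h import *
z=np.load("wrist2.npz");p=z["p"];d=z["d"];W=pts("wrist",d,z["T"])
hsv=cv2.cvtColor(p,cv2.COLOR_RGB2HSV);H,S,V=[hsv[...,i].astype(int) for i in range(3)]
Z=W[...,2]
roi=np.zeros(d.shape,bool);roi[135:205,275:330]=1
m=roi&(Z>.064)&(Z<.076)
print("block",m.sum(),rect(W[m]),np.median(Z[m]))
red=roi&((H<8)|(H>172))&(S>170)&(V>100);print("red",red.sum(),W[red].mean(0))
m=(d>0)&(S<40)&(Z>.085)&(Z<.1); print("cab",rect(W[m])[1],np.median(Z[m]))
m=(d>0)&(H<20)&(S>100)&(Z>.075)&(Z<.09); print("wood",rect(W[m]))
nod=(W[...,1]>.15)&(S<60)&(Z>.03)&(Z<.066)&(W[...,0]>.5);nod[:, :270]=0; nod[110:]=0;print("nod",rect(W[nod])[0])
s=read_state();print(s["tcp_rot"])
E
```

```text
block 1842 (((586.6630249023438, 110.98197937011719), (60.53496551513672, 40.31839370727539), 82.33927154541016), [[562.5999755859375, 83.69999694824219], [602.5999755859375, 78.30000305175781], [610.7000122070312, 138.3000030517578], [570.7000122070312, 143.6999969482422]]) 0.07000590569729098
red 108 [0.58583631 0.11185178 0.07339943]
cab [[649.0999755859375, 18.200000762939453], [814.2000122070312, -1.100000023841858], [843.5, 249.39999389648438], [678.4000244140625, 268.70001220703125]] 0.09291947260919864
wood (((501.39385986328125, 166.33877563476562), (249.6887664794922, 15.095280647277832), 83.17105865478516), [[479.1000061035156, 43.29999923706055], [494.0, 41.5], [523.7000122070312, 289.3999938964844], [508.70001220703125, 291.20001220703125]])
nod ((606.3735961914062, 227.1380157470703), (53.71943664550781, 49.75957107543945), 14.652192115783691)
[[ 1.21928417e-01  9.92538514e-01 -8.70957842e-04]
 [ 9.92538778e-01 -1.21927926e-01  5.96201659e-04]
 [ 4.85559026e-04 -9.37153356e-04 -9.99999443e-01]]
```

Block centre is (0.5867, 0.111) at yaw 82.3°, and the rectangle measures 60.5 x 40.3 mm, which matches. Drawer travel is about 0.157. Moving over the block.

Emit:
{"method": "arm_command", "body": {
  "commands": [
    {"translation": [0.1,0.77,0.3],"dr": [0,0,0],"jaw": 0.0},
    {"translation": [0.1,0.76,0.7],"dr": [0,0,0],"jaw": 0.0},
    {"translation": [0.11,0.76,0.8],"dr": [0,0,0],"jaw": 0.0},
    {"translation": [0,0,0.9],"dr": [0,0,0],"jaw": 0.0},
    {"translation": [0,0,0.9],"dr": [0,0,0],"jaw": 0.0},
    {"translation": [0,0,0.9],"dr": [0,0,0],"jaw": 0.0},
    {"translation": [0,0,0.6],"dr": [0,0,0],"jaw": 0.0},
    {"translation": [0,0,0],"dr": [0,0,0],"jaw": 0.0},
    {"translation": [0,0,0],"dr": [0,0,0],"jaw": 0.0}
  ]
}}

```text
time_s: 5.43
position: [0.5782, 0.1151, 0.0975]
tcp_rot: [[0.119, 0.993, -0.006], [0.993, -0.119, 0.0], [-0.0, -0.006, -1.0]]
force: [0.4, -0.7, 0.9]
opening: 0.998
```

Emit:
{"method": "arm_command", "body": {
  "commands": [
    {"translation": [-0.12,0.36,0.3],"dr": [0,0,0],"jaw": 0.0},
    {"translation": [0,0,0.6],"dr": [0,0,0],"jaw": 0.0},
    {"translation": [0,0,0.6],"dr": [0,0,0],"jaw": 0.0},
    {"translation": [0,0,0.45],"dr": [0,0,0],"jaw": 0.0},
    {"translation": [0,0,0],"dr": [0,0,0],"jaw": 0.0},
    {"translation": [0,0,0],"dr": [0,0,0],"jaw": 0.0}
  ]
}}

```text
time_s: 5.93
position: [0.5897, 0.11, 0.0505]
tcp_rot: [[0.12, 0.993, -0.0], [0.993, -0.12, 0.0], [-0.0, -0.0, -1.0]]
force: [-0.5, -0.0, 1.3]
opening: 1.001
```

Emit:
{"method": "arm_command", "body": {
  "commands": [
    {"translation": [0,-0.1,0.06],"dr": [0,0,0],"jaw": 0.2},
    {"translation": [0,0,0],"dr": [0,0,0],"jaw": 0.4},
    {"translation": [0,0,0],"dr": [0,0,0],"jaw": 1.0},
    {"translation": [0,0,0],"dr": [0,0,0],"jaw": 1.0},
    {"translation": [0,0,0],"dr": [0,0,0],"jaw": 1.0},
    {"translation": [0,0,0],"dr": [0,0,0],"jaw": 1.0},
    {"translation": [0,0,0],"dr": [0,0,0],"jaw": 1.0}
  ]
}}

```text
time_s: 6.52
position: [0.5872, 0.1103, 0.0492]
tcp_rot: [[0.12, 0.993, 0.0], [0.993, -0.12, -0.0], [0.0, 0.0, -1.0]]
force: [-0.5, 0.4, -0.0]
opening: 0.555
```

Emit:
{"method": "arm_command", "body": {
  "commands": [
    {"translation": [0,0,0],"dr": [0,0,0],"jaw": 1.0},
    {"translation": [0,0,0],"dr": [0,0,0],"jaw": 1.0},
    {"translation": [0,0,0],"dr": [0,0,0],"jaw": 1.0}
  ]
}}

```text
time_s: 6.77
position: [0.5869, 0.1103, 0.0491]
tcp_rot: [[0.12, 0.993, -0.0], [0.993, -0.12, 0.0], [-0.0, -0.0, -1.0]]
force: [-0.3, 0.0, 1.2]
opening: 0.456
```

Gripped: the opening is 39.7 mm, matching the 40 mm side. Lift, and turn to about the stage's yaw.

Emit:
{"method": "arm_command", "body": {
  "commands": [
    {"translation": [0,0,-0.3],"dr": [0,0,0],"jaw": 1.0},
    {"translation": [0,0,-0.6],"dr": [0,0,0],"jaw": 1.0},
    {"translation": [0,0,-0.9],"dr": [0,0,0],"jaw": 1.0},
    {"translation": [0,0,-1.0],"dr": [0,0,0],"jaw": 1.0},
    {"translation": [0,0,-1.0],"dr": [0,0,-0.3],"jaw": 1.0},
    {"translation": [0,0,-1.0],"dr": [0,0,-0.35],"jaw": 1.0},
    {"translation": [-0.5,0,-1.0],"dr": [0,0,-0.35],"jaw": 1.0},
    {"translation": [-1.0,0,-1.0],"dr": [0,0,0],"jaw": 1.0},
    {"translation": [-1.0,-0.3,-0.7],"dr": [0,0,0],"jaw": 1.0},
    {"translation": [-1.0,-0.3,0],"dr": [0,0,0],"jaw": 1.0},
    {"translation": [-1.0,-0.3,0],"dr": [0,0,0],"jaw": 1.0},
    {"translation": [-1.0,-0.3,0],"dr": [0,0,0],"jaw": 1.0}
  ]
}}

```text
time_s: 7.77
position: [0.5536, -0.0275, 0.237]
tcp_rot: [[0.015, 1.0, 0.0], [1.0, -0.015, -0.0], [-0.0, 0.0, -1.0]]
force: [0.1, -1.0, -3.6]
opening: 0.457
```

Emit:
{"method": "arm_command", "body": {
  "commands": [
    {"translation": [-1.0,-0.3,0],"dr": [0,0,0],"jaw": 1.0},
    {"translation": [-1.0,-0.3,0],"dr": [0,0,0],"jaw": 1.0},
    {"translation": [-1.0,-0.3,0],"dr": [0,0,0],"jaw": 1.0},
    {"translation": [-1.0,-0.2,0],"dr": [0,0,0],"jaw": 1.0},
    {"translation": [-1.0,0,0],"dr": [0,0,0],"jaw": 1.0},
    {"translation": [-1.0,0,0],"dr": [0,0,0],"jaw": 1.0},
    {"translation": [-1.0,0,0],"dr": [0,0,0],"jaw": 1.0},
    {"translation": [-1.0,0,0],"dr": [0,0,0],"jaw": 1.0},
    {"translation": [-0.8,0,0],"dr": [0,0,0],"jaw": 1.0},
    {"translation": [0,0,0],"dr": [0,0,0],"jaw": 1.0},
    {"translation": [0,0,0],"dr": [0,0,0],"jaw": 1.0},
    {"translation": [0,0,0],"dr": [0,0,0],"jaw": 1.0}
  ]
}}

```text
time_s: 8.77
position: [0.5228, -0.2453, 0.2361]
tcp_rot: [[0.016, 1.0, -0.001], [1.0, -0.016, 0.002], [0.002, -0.001, -1.0]]
force: [-0.2, -0.0, -3.1]
opening: 0.456
```

```bash
python3 - <<'E'
from h import *
s=read_state();print(s["time_s"],s["position"],s["opening"],s["force"])
for n in ["wrist"]:
    p,d=capture(n);cv2.imwrite(f"pics/{n}3.png",cv2.resize(p[:,:,::-1],(768,576)));np.savez(f"{n}3.npz",p=p,d=d,T=wristT(s))
E
```

```text
8.7667 [ 0.52283918 -0.24528847  0.23613784] 0.4556058590487148 [-0.18106277 -0.02828801 -3.12569301]
```

View pics/wrist3.png

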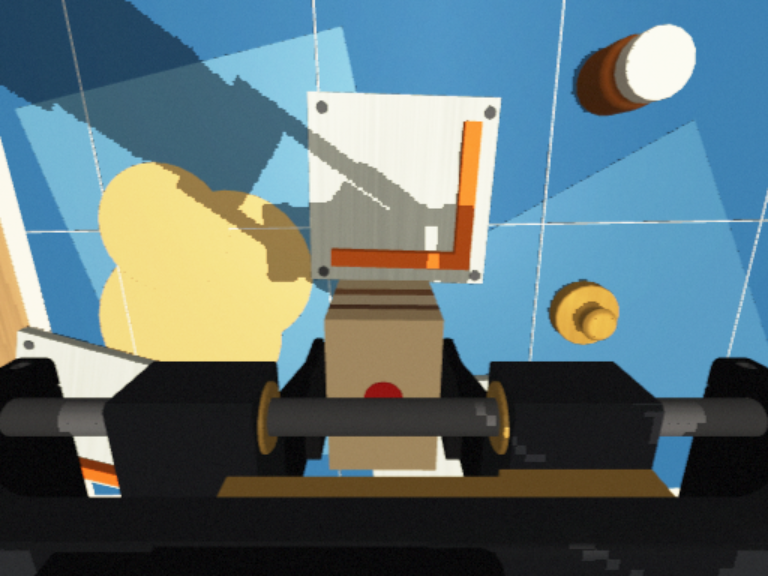

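The stage fills the middle of the wrist view. The far fence is at (470,190), the side fence at (400,257), and the inner corner near (455,248). The block is held straight at (385,380). Now I fit the fence faces.

```bash
python3 - <<'E'
from h import *
z=np.load("wrist3.npz");p=z["p"];d=z["d"];T=z["T"]
hsv=cv2.cvtColor(p,cv2.COLOR_RGB2HSV);H,S,V=[hsv[...,i].astype(int) for i in range(3)]
K=camera_model("wrist")["intrinsics"]
def ray(u,v,h):
    r=T[:3,:3]@np.stack([(u-K[0,2])/K[0,0],(v-K[1,2])/K[1,1],np.ones_like(u)]);o=T[:3,3]
    return (o[:,None]+r*(h-o[2])/r[2]).T
m=(H<18)&(S>190);m[:75]=0;m[183:]=0;m[:,:215]=0;m[:,326:]=0
ys,xs=np.nonzero(m);print(m.sum(),xs.min(),xs.max(),ys.min(),ys.max())
W=pts("wrist",d,T);mm=m&(d>0);print("z of orange",np.percentile(W[mm][:,2],[5,50,95]))
def fit(uv,h):
    P=ray(uv[:,0].astype(float),uv[:,1].astype(float),h)[:,:2].astype(np.float32)
    vx,vy,x0,y0=cv2.fitLine(P,cv2.DIST_HUBER,0,.001,.001).ravel();return vx,vy,x0,y0
# far fence: per row inner (left) & outer (right) edges (rows 85..150)
L=[];R=[]
for v in range(85,155):
    c=np.nonzero(m[v])[0]; c=c[c>295]
    if len(c)>5: L.append((c[0]-.5,v));R.append((c[-1]+.5,v))
# side fence: per col top/bottom edges
U=[];B=[]
for u in range(225,280):
    c=np.nonzero(m[:,u])[0]; c=c[c>155]
    if len(c)>5: U.append((u,c[0]-.5));B.append((u,c[-1]+.5))
L,R,U,B=map(np.array,(L,R,U,B))
for h in (.022,.024,.012):
  print("h",h)
  fs={}
  for n,e in zip("LRUB",(L,R,U,B)):
    vx,vy,x0,y0=fit(e,h); a=np.degrees(np.arctan2(vy,vx));fs[n]=(vx,vy,x0,y0);print(n,len(e),"ang",round((a+45)%180-45,2),"pt",round(x0*1000,1),round(y0*1000,1))
  for a,b in (("L","U"),("R","B")):
    A=fs[a];Bq=fs[b];t=np.linalg.solve([[A[0],-Bq[0]],[A[1],-Bq[1]]],[Bq[2]-A[2],Bq[3]-A[3]]);print(a+b,A[2]+t[0]*A[0],A[3]+t[0]*A[1])
pl=(d>0)&(abs(W[...,2]-.0115)<.004)&(S<60)&(V>90);pl[188:]=0;pl[:,:200]=0;pl[:,335:]=0
print("plate",rect(W[pl])[0],np.median(W[pl][:,2]))
E
```

```text
2006 221 320 81 179
z of orange [0.01643625 0.02184801 0.02317973]
h 0.022
L 70 ang 87.45 pt 587.5 -179.4
R 70 ang 87.36 pt 601.5 -179.6
U 55 ang -2.6 pt 518.3 -237.6
B 55 ang -3.09 pt 522.0 -253.3
LU 0.5847637 -0.24059792
RB 0.59795856 -0.25737852
h 0.024
L 70 ang 87.45 pt 587.1 -179.3
R 70 ang 87.36 pt 601.1 -179.6
U 55 ang -2.6 pt 518.3 -237.2
B 55 ang -3.09 pt 522.0 -252.8
LU 0.58443415 -0.24018331
RB 0.597557 -0.2568716
h 0.012
L 70 ang 87.45 pt 589.2 -179.8
R 70 ang 87.36 pt 603.6 -180.1
U 55 ang -2.6 pt 518.1 -239.6
B 55 ang -3.09 pt 521.9 -255.7
LU 0.58641154 -0.24267308
RB 0.5999666 -0.25991172
plate ((538.68505859375, -190.37472534179688), (160.17027282714844, 159.8550262451172), 87.37985229492188) 0.009998155189770042
```

Both fence faces agree on a stage yaw of -2.6°, and the plate rectangle is 160.2 x 159.9 mm. The corner is at about (0.5855, -0.2415), so the block's home centre is about (0.567, -0.211). I'll approach 12 mm short of both fences.

Emit:
{"method": "arm_command", "body": {
  "commands": [
    {"translation": [0,0,0],"dr": [0,0,0.28],"jaw": 1.0},
    {"translation": [0.65,0.4,0.5],"dr": [0,0,0],"jaw": 1.0},
    {"translation": [0.65,0.4,0.8],"dr": [0,0,0],"jaw": 1.0},
    {"translation": [0.65,0.42,0.8],"dr": [0,0,0],"jaw": 1.0},
    {"translation": [0,0,0.9],"dr": [0,0,0],"jaw": 1.0},
    {"translation": [0,0,0.9],"dr": [0,0,0],"jaw": 1.0},
    {"translation": [0,0,0.9],"dr": [0,0,0],"jaw": 1.0},
    {"translation": [0,0,0.5],"dr": [0,0,0],"jaw": 1.0},
    {"translation": [0,0,0],"dr": [0,0,0],"jaw": 1.0},
    {"translation": [0,0,0],"dr": [0,0,0],"jaw": 1.0},
    {"translation": [0,0,0],"dr": [0,0,0],"jaw": 1.0}
  ]
}}

```text
time_s: 9.73
position: [0.557, -0.1986, 0.1051]
tcp_rot: [[0.044, 0.999, 0.002], [0.999, -0.044, -0.001], [-0.001, 0.002, -1.0]]
force: [0.6, 0.5, -2.3]
opening: 0.459
```

Emit:
{"method": "arm_command", "body": {
  "commands": [
    {"translation": [0,0,0.6],"dr": [0,0,0],"jaw": 1.0},
    {"translation": [0,0,0.7],"dr": [0,0,0],"jaw": 1.0},
    {"translation": [0,0,0.6],"dr": [0,0,0],"jaw": 1.0},
    {"translation": [0,0,0.4],"dr": [0,0,0],"jaw": 1.0},
    {"translation": [0,0,0.15],"dr": [0,0,0],"jaw": 1.0},
    {"translation": [0,0,0],"dr": [0,0,0],"jaw": 1.0},
    {"translation": [0,0,0],"dr": [0,0,0],"jaw": 1.0},
    {"translation": [0,0,0],"dr": [0,0,0],"jaw": 1.0}
  ]
}}

```text
time_s: 10.4
position: [0.557, -0.1993, 0.0439]
tcp_rot: [[0.045, 0.999, 0.002], [0.999, -0.045, -0.001], [-0.001, 0.002, -1.0]]
force: [0.0, 0.8, -3.6]
opening: 0.456
```

```bash
python3 - <<'E'
from h import *
s=read_state();print(s["time_s"],s["position"],s["opening"],s["force"])
for n in ["side","scene"]:
    p,d=capture(n);q=p[130:230,200:330] if n=="side" else p[190:280,160:280];cv2.imwrite(f"pics/{n}4.png",cv2.resize(q[:,:,::-1],(780,600)))
E
```

```text
10.4 [ 0.55701467 -0.19932236  0.04389301] 0.45608034721000973 [ 0.0469834   0.81522758 -3.62567576]
```

View pics/side4.png

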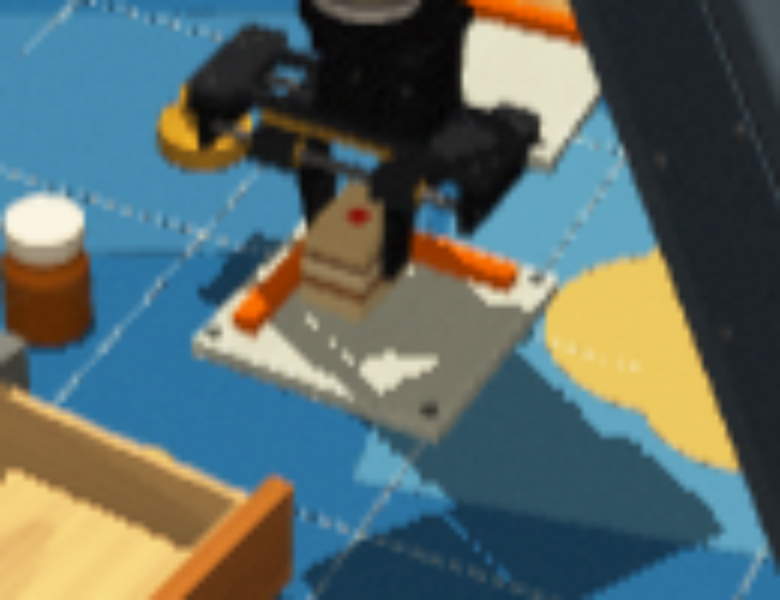

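View pics/scene4.png

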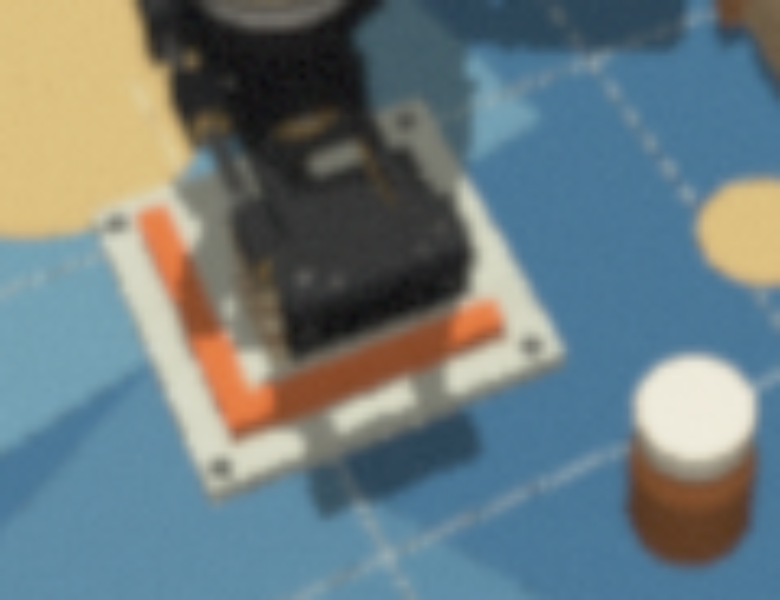

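The side and scene views show the block inside the room, clear of both fences and hovering low. The jar and weight are clear of the gripper. Touch down slowly.

Emit:
{"method": "arm_command", "body": {
  "commands": [
    {"translation": [0,0,0.1],"dr": [0,0,0],"jaw": 1.0},
    {"translation": [0,0,0.1],"dr": [0,0,0],"jaw": 1.0},
    {"translation": [0,0,0.06],"dr": [0,0,0],"jaw": 1.0},
    {"translation": [0,0,0],"dr": [0,0,0],"jaw": 1.0},
    {"translation": [0,0,0],"dr": [0,0,0],"jaw": 1.0}
  ]
}}

```text
time_s: 10.92
position: [0.5568, -0.1992, 0.039]
tcp_rot: [[0.045, 0.999, 0.002], [0.999, -0.045, -0.001], [-0.001, 0.002, -1.0]]
force: [-3.3, 1.6, 13.5]
opening: 0.459
```

Emit:
{"method": "arm_command", "body": {
  "commands": [
    {"translation": [0,0,-0.03],"dr": [0,0,0],"jaw": 1.0},
    {"translation": [0,0.15,0],"dr": [0,0,0],"jaw": 1.0},
    {"translation": [0,0.15,0],"dr": [0,0,0],"jaw": 1.0},
    {"translation": [0,0.1,0],"dr": [0,0,0],"jaw": 1.0},
    {"translation": [0,0,0],"dr": [0,0,0],"jaw": 1.0},
    {"translation": [0,0,0],"dr": [0,0,0],"jaw": 1.0}
  ]
}}

```text
time_s: 11.42
position: [0.5663, -0.1996, 0.039]
tcp_rot: [[0.045, 0.999, 0.001], [0.999, -0.045, -0.001], [-0.001, 0.001, -1.0]]
force: [-3.5, 0.3, 9.6]
opening: 0.455
```

Emit:
{"method": "arm_command", "body": {
  "commands": [
    {"translation": [0,0.06,0],"dr": [0,0,0],"jaw": 1.0},
    {"translation": [0,0.06,0],"dr": [0,0,0],"jaw": 1.0},
    {"translation": [0,0.06,0],"dr": [0,0,0],"jaw": 1.0},
    {"translation": [0,0,0],"dr": [0,0,0],"jaw": 1.0},
    {"translation": [0,0,0],"dr": [0,0,0],"jaw": 1.0}
  ]
}}

```text
time_s: 11.83
position: [0.5681, -0.1996, 0.0391]
tcp_rot: [[0.043, 0.999, -0.005], [0.999, -0.043, 0.0], [-0.0, -0.005, -1.0]]
force: [-8.6, -0.3, 13.4]
opening: 0.458
```

Far fence is met at x≈0.568, where 0.567 was expected. Now slide toward the side fence.

Emit:
{"method": "arm_command", "body": {
  "commands": [
    {"translation": [-0.15,0,0],"dr": [0,0,0],"jaw": 1.0},
    {"translation": [-0.15,0,0],"dr": [0,0,0],"jaw": 1.0},
    {"translation": [-0.1,0,0],"dr": [0,0,0],"jaw": 1.0},
    {"translation": [-0.06,0,0],"dr": [0,0,0],"jaw": 1.0},
    {"translation": [0,0,0],"dr": [0,0,0],"jaw": 1.0},
    {"translation": [0,0,0],"dr": [0,0,0],"jaw": 1.0}
  ]
}}

```text
time_s: 12.33
position: [0.5677, -0.2081, 0.0391]
tcp_rot: [[0.044, 0.999, -0.005], [0.999, -0.044, 0.004], [0.004, -0.006, -1.0]]
force: [-6.0, 7.4, 15.9]
opening: 0.455
```

Emit:
{"method": "arm_command", "body": {
  "commands": [
    {"translation": [-0.06,0,0],"dr": [0,0,0],"jaw": 1.0},
    {"translation": [-0.06,0,0],"dr": [0,0,0],"jaw": 1.0},
    {"translation": [0,0,0],"dr": [0,0,0],"jaw": 1.0},
    {"translation": [0,0,0],"dr": [0,0,0],"jaw": 1.0},
    {"translation": [0,0,0],"dr": [0,0,0],"jaw": 1.0}
  ]
}}

```text
time_s: 12.75
position: [0.5676, -0.2109, 0.0391]
tcp_rot: [[0.044, 0.999, -0.005], [0.999, -0.044, 0.005], [0.004, -0.006, -1.0]]
force: [-6.7, 8.1, 15.5]
opening: 0.459
```

```bash
python3 - <<'E'
from h import *
s=read_state();print(s["time_s"],s["position"],s["opening"],s["force"],s["moment"],s["tcp_rot"].round(4))
for n in ["side","scene","wrist"]:
    s=read_state();p,d=capture(n);np.savez(n+"5.npz",p=p,d=d,T=wristT(s));q=p[130:230,200:330] if n=="side" else p[190:280,160:280]  if n=="scene" else p;cv2.imwrite(f"pics/{n}5.png",cv2.resize(q[:,:,::-1],(780,585)))
E
```

```text
12.75 [ 0.5675864  -0.21085896  0.03911894] 0.4586095238944237 [-6.73603228  8.09162417 15.53665308] [1.17654999 0.84565759 0.25948658] [[ 0.0437  0.999  -0.0053]
 [ 0.999  -0.0437  0.0047]
 [ 0.0045 -0.0055 -1.    ]]
```

View pics/side5.png

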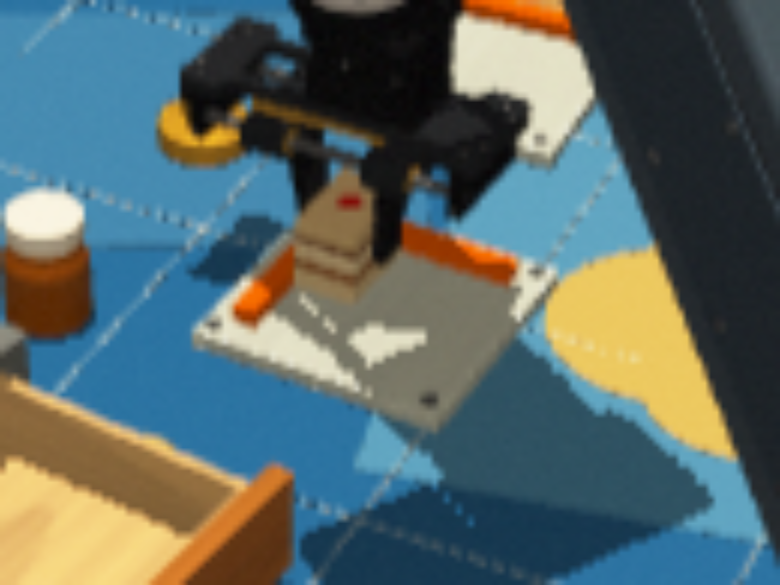

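View pics/scene5.png

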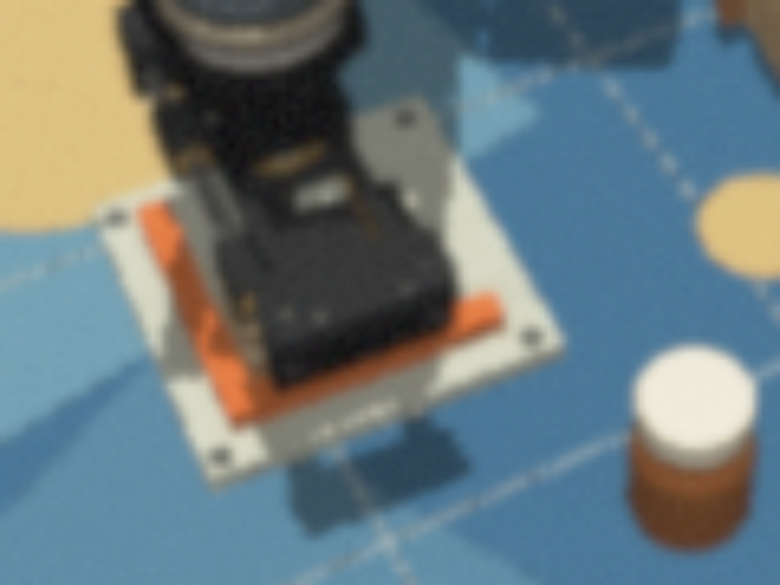

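View pics/wrist5.png

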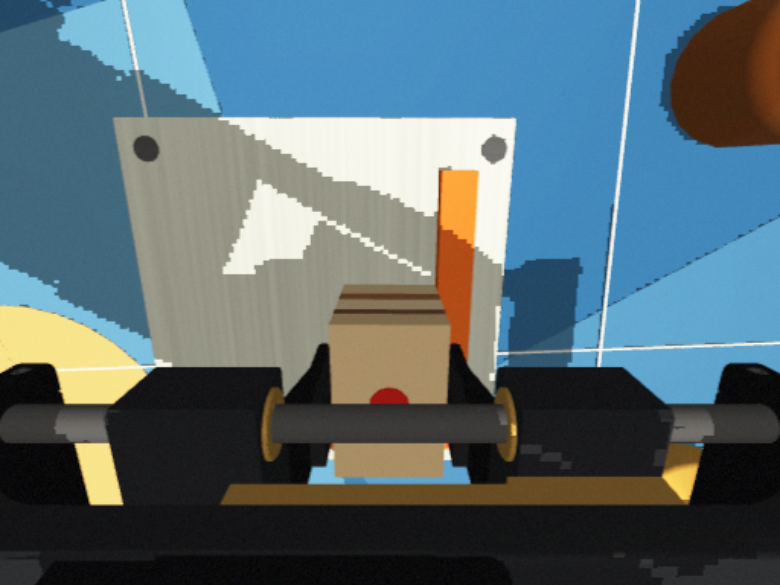

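The block lies on the plate against the far fence, but it still moved on the last step, so it may not be on the side fence yet. Continue in small steps.

Emit:
{"method": "arm_command", "body": {
  "commands": [
    {"translation": [-0.06,0,0],"dr": [0,0,0],"jaw": 1.0},
    {"translation": [-0.06,0,0],"dr": [0,0,0],"jaw": 1.0},
    {"translation": [0,0,0],"dr": [0,0,0],"jaw": 1.0},
    {"translation": [0,0,0],"dr": [0,0,0],"jaw": 1.0},
    {"translation": [0,0,0],"dr": [0,0,0],"jaw": 1.0}
  ]
}}

```text
time_s: 13.32
position: [0.5675, -0.2127, 0.0391]
tcp_rot: [[0.045, 0.999, -0.005], [0.999, -0.045, 0.007], [0.006, -0.006, -1.0]]
force: [-4.1, 10.5, 16.3]
opening: 0.454
```

Emit:
{"method": "arm_command", "body": {
  "commands": [
    {"translation": [-0.06,0,0],"dr": [0,0,0],"jaw": 1.0},
    {"translation": [-0.06,0,0],"dr": [0,0,0],"jaw": 1.0},
    {"translation": [0,0,0],"dr": [0,0,0],"jaw": 1.0},
    {"translation": [0,0,0],"dr": [0,0,0],"jaw": 1.0},
    {"translation": [0,0,0],"dr": [0,0,0],"jaw": 1.0}
  ]
}}

```text
time_s: 13.73
position: [0.5674, -0.2129, 0.0391]
tcp_rot: [[0.046, 0.999, -0.006], [0.999, -0.046, 0.011], [0.011, -0.006, -1.0]]
force: [-3.3, 17.9, 18.5]
opening: 0.457
```

It stalled at y=-0.2129 with 18 N, so it bears on the side fence. I'll correct the slight tool tilt of about 0.6° and renew the push on the far fence.

Emit:
{"method": "arm_command", "body": {
  "commands": [
    {"translation": [0,0.05,0],"dr": [-0.05,-0.08,0],"jaw": 1.0},
    {"translation": [0,0.05,0],"dr": [0,0,0],"jaw": 1.0},
    {"translation": [0,0,0],"dr": [0,0,0],"jaw": 1.0},
    {"translation": [0,0,0],"dr": [0,0,0],"jaw": 1.0},
    {"translation": [0,0,0],"dr": [0,0,0],"jaw": 1.0}
  ]
}}

```text
time_s: 14.15
position: [0.5675, -0.2128, 0.039]
tcp_rot: [[0.046, 0.999, -0.006], [0.999, -0.045, 0.003], [0.003, -0.006, -1.0]]
force: [-7.0, 16.5, 20.8]
opening: 0.457
```

Emit:
{"method": "arm_command", "body": {
  "commands": [
    {"translation": [0,0.06,0],"dr": [-0.05,0,0],"jaw": 1.0},
    {"translation": [0,0.06,0],"dr": [0,0,0],"jaw": 1.0},
    {"translation": [0,0,0],"dr": [0,0,0],"jaw": 1.0},
    {"translation": [0,0,0],"dr": [0,0,0],"jaw": 1.0},
    {"translation": [0,0,0],"dr": [0,0,0],"jaw": 1.0},
    {"translation": [0,0,0],"dr": [0,0,0],"jaw": 1.0},
    {"translation": [0,0,0],"dr": [0,0,0],"jaw": 1.0},
    {"translation": [0,0,0],"dr": [0,0,0],"jaw": 1.0}
  ]
}}

```text
time_s: 14.82
position: [0.5675, -0.2128, 0.039]
tcp_rot: [[0.045, 0.999, -0.007], [0.999, -0.045, 0.004], [0.004, -0.007, -1.0]]
force: [-12.7, 14.9, 25.0]
opening: 0.453
```

```bash
python3 - <<'E'
from h import *
s=read_state();print(s["time_s"],s["position"],s["opening"],s["force"],s["moment"])
p,d=capture("wrist");T=wristT(s)
W=pts("wrist",d,T);Z=W[...,2]
m=np.zeros(d.shape,bool);m[180:260,215:296]=1
hsv=cv2.cvtColor(p,cv2.COLOR_RGB2HSV);m&=(abs(Z-.060)<.005)&(hsv[...,2]>60)
print("top",m.sum(),rect(W[m]),np.median(Z[m]))
A=np.c_[W[m][:,:2],np.ones(m.sum())];print("tilt",np.linalg.lstsq(A,W[m][:,2],rcond=None)[0])
cv2.imwrite("pics/w6.png",cv2.resize(p[:,:,::-1],(768,576)))
p,d=capture("scene");cv2.imwrite("pics/sc6.png",cv2.resize(p[130:330,120:440,::-1],(800,500)))
W=pts("scene",d)
p,d=capture("side");cv2.imwrite("pics/si6.png",cv2.resize(p[120:240,190:350,::-1],(800,600)))
E
```

```text
14.8167 [ 0.56751801 -0.21276036  0.03899969] 0.4525101394876178 [-12.67175362  14.89214581  25.02448276] [ 2.35181756  2.29278459 -0.02761672]
top 3930 (((568.0652465820312, -194.80072021484375), (28.474536895751953, 41.84017562866211), 89.40205383300781), [[547.0, -208.8000030517578], [588.7999877929688, -209.3000030517578], [589.0999755859375, -180.8000030517578], [547.2999877929688, -180.3000030517578]]) 0.06008251756195743
tilt [-0.00608371 -0.02762264  0.05804742]
```

View pics/si6.png

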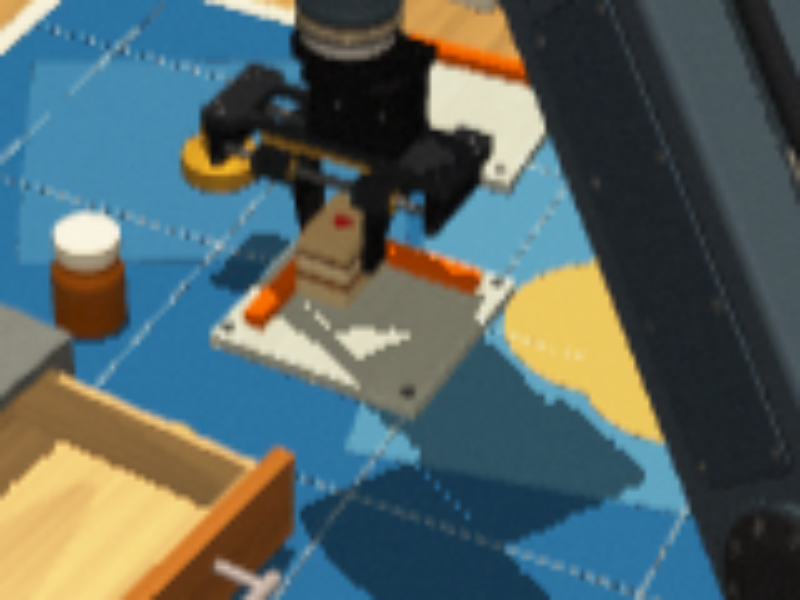

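View pics/sc6.png

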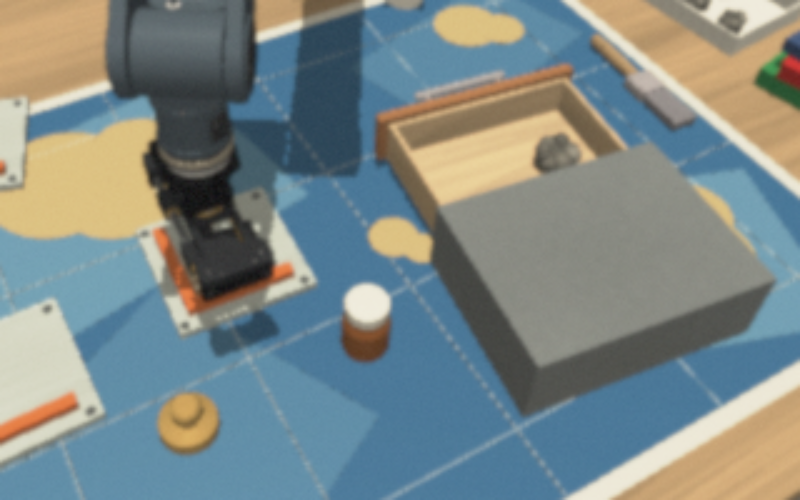

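View pics/w6.png

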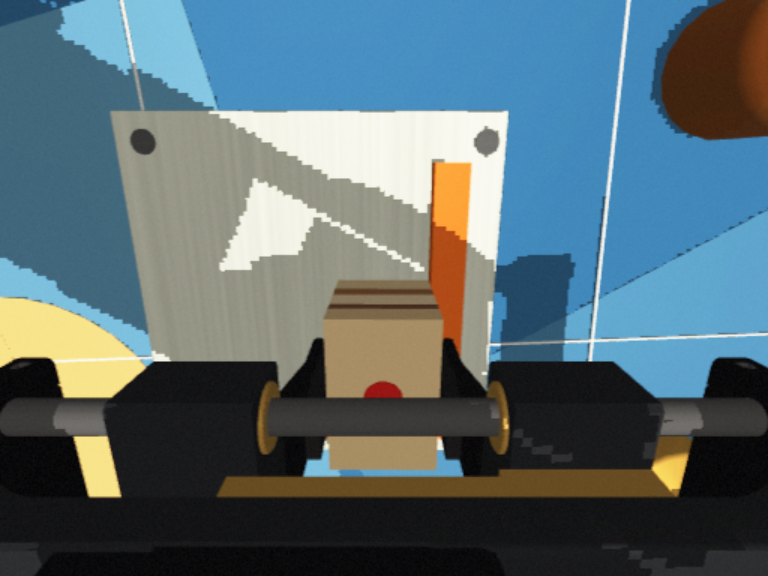

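Emit:
{"method": "arm_command", "body": {
  "commands": [
    {"translation": [0,0,-0.04],"dr": [-0.05,-0.04,0],"jaw": 1.0},
    {"translation": [0,0,0],"dr": [0,0,0],"jaw": 1.0},
    {"translation": [0,0,0],"dr": [0,0,0],"jaw": 1.0},
    {"translation": [0,0,0],"dr": [0,0,0],"jaw": 1.0}
  ]
}}

```text
time_s: 15.3
position: [0.5675, -0.2127, 0.039]
tcp_rot: [[0.045, 0.999, -0.002], [0.999, -0.045, 0.0], [0.0, -0.002, -1.0]]
force: [-11.8, 13.4, 20.0]
opening: 0.457
```

```bash
python3 - <<'E'
from h import *
s=read_state();print(s["time_s"],s["position"],s["opening"],s["force"],s["tcp_rot"][:,2])
p,d=capture("wrist");T=wristT(s)
W=pts("wrist",d,T)
for r0,r1 in ((216,252),(216,234)):
  m=np.zeros(d.shape,bool);m[r0:r1,222:288]=1
  m&=(abs(W[...,2]-.060)<.006)&(p.astype(int).sum(-1)>150)
  P=W[m];c,*_=np.linalg.lstsq(np.c_[P[:,:2],np.ones(len(P))],P[:,2],rcond=None);print(m.sum(),"slope",c[:2],P[:,1].min(),P[:,1].max(),np.median(P[:,2]))
m=np.zeros(d.shape,bool);m[80:180,110:270]=1;m&=(abs(W[...,2]-.0105)<.004)
P=W[m];c,*_=np.linalg.lstsq(np.c_[P[:,:2],np.ones(len(P))],P[:,2],rcond=None);print("plate slope",c[:2],np.median(P[:,2]))
E
```

```text
15.3 [ 0.56745724 -0.21274897  0.03896768] 0.45716046707142105 [-11.75293881  13.36828732  20.01742018] [-2.23487489e-03  1.53659235e-04 -9.99997491e-01]
2362 slope [-6.01888437e-05  3.79274203e-03] -0.20411017968453798 -0.18253148627745178 0.06000049125966812
1181 slope [0.00135943 0.01427542] -0.19416070155846674 -0.18253148627745178 0.059996106702881996
plate slope [-0.00026069 -0.00015143] 0.01001253291552695
```

The block lies flat: its top is 50 mm above the plate and its slope is under 0.3°. Its pose implies a corner at (0.586, -0.2425), against (0.5864, -0.2427) measured, and the tool still pushes on both fences. Handing in.

```bash
python3 - <<'E'
from rig import *
print(hand_in())
E
```

```text
the job is handed in; nothing more can be done
None
```

I pulled the drawer out to its stop and moved the banded block to the leftmost stage. I handed in at about 15 s with the block still gripped and pressed into the corner. The hand-in returned no verdict.

- **Drawer:** it stalled under pull, and I measured about 0.157 m of travel against the 0.1576 m stop. The last view shows it still open with the rough rock inside.
- **Block position:** it lies flat, with its top 50 mm above the plate and a slope of about 0.2°. Its pose puts the corner at (0.586, -0.2425), against (0.5864, -0.2427) found from the fence edges.
- **Pressing forces:** the last reading was about 12 N on the far fence, 13 N on the side fence and 20 N down. The grip opening was 39.8 mm on the 40 mm side.
- **Other objects:** the jar, brass weight and brush look unmoved by eye; I did not re-measure them.

Two readings disagreed:
- **Tilt:** an earlier fit gave a slope of about 1.6°, probably because the mask took in part of the block's front face. A tighter mask gave 0.2°, though its smallest patch gave 0.8°.
- **Camera heights:** the wrist camera's depth heights read about 2 mm low throughout.

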